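# Slide the burnishing slab home under the gum pump

### The arm

A 6-joint arm with a two-finger parallel gripper is mounted at the origin on the work surface. World frame = base frame: x ahead of the robot, y to its left, z up, the work surface at z = 0. Lengths are in m, angles in rad, forces in N, time in s.
With the tool pointing down it reaches from about 0.425 to 0.95 m from the base axis. Payload 3.5 kg.
Tool frame: the origin (TCP) lies at the centre of the arm's flange, where the gripper is bolted on; the fingertips stand 173 mm ahead of it and the grasp point (between the pads) lies 155 mm ahead of it; z points along the fingers, y is the line along which they close (so a half turn about z gives the same grasp; the last joint's range is limited). The gripper opens to 85 mm and grips with 20 to 120 N. Pads are 22 mm wide; open, the fingers measure 114 mm over their backs; the gripper's body (76 mm by 85 mm) begins 54 mm behind the grasp point. The pads swing forward as they close: fully open they stand 13 mm farther back than shut.
Start: joints at [-1.319, 0.286, 1.577, -0, 1.279, -0.15], TCP at [0.264, -0.621, 0.405] pointing down, gripper open.
Joint ranges: [-2.77, 2.77], [-0.9, 2.22], [0.21, 2.48], [-1.53, 4.67], [0.24, 2.81], [-2.84, 2.84]. Speed limits (rad/s): [2.79, 2.79, 3.14, 3.14, 3.14, 3.14].

### API

Orientations are given as a rotation vector (axis times angle).
In Python, from workcell import env gives the robot as it stands.
- The arm moves only by the shell command python3 -m crank 'ROWS' [FORCE]. ROWS is text: rows parted by semicolons, each of 7 numbers parted by spaces: the turn, a rotation vector about the tool's x, y, z in degrees, then the shift along the tool's x, y, z in cm, then the finger opening in cm, from 0 to 8.54. A call has 1 to 12 rows; each row shifts and turns the commanded pose from where the row before left it, along the tool's axes as they then stand; what a row does not reach is not made up. A row lasts 1/12 s, in which the tool goes at most 41.7 mm and 7.16 degrees, less where a joint would pass 70% of its speed; a pose out of reach is approached as far as the arm can. A call with a gripper value outside its range is refused whole. The fingers move at their own pace and stop on an object; FORCE is the grip in N (left out, the last holds). Time passes only in rows, so rows that do not move let the fingers close. It gives the time, the measured TCP pose, the force, the opening and the grip force at its end, in the units of the state.
- env.get_state(): the state, without advancing time (a new reading comes with each control period).
- env.read_camera(name): name is "scene" or "top" or "wrist"; returns a dict with "color" (400x640x3 uint8, blue, green, red), "depth" (400x640 float32, m along the optical axis (not along the pixel's ray), 0 where there is no reading), "fx", "fy", "cx", "cy" (pixels), "eye" and "attitude" of the camera in the world. Camera axes: x right, y down, z forward; pixel columns grow to the right and rows downward; lengths in m; the calibration is good to about 2 mm. A picture is of the moment at which its call begins.
- env.job_done(): hands the job in; it is judged then, once.
The state is a dict: "time_s": time; "joint_positions": joint angles; "qvel": joint speeds; "effort": joint torques, N m; "eef_pos": TCP position; "eef_rot": TCP orientation; "force": force on the tool from outside, world axes, zero at the start; "wrist_torque": the same for the moment, N m; "finger_gap": finger opening in m; "gripper_force": force on a finger pad.
Only numpy, scipy, OpenCV 4.12 (cv2) and the standard library are available. Lean on these libraries where they do the work, as an engineer would, in place of code of your own. Each camera call takes 0.05 s, during which the arm holds its last target. There are 200 camera calls.

### The job

Slide the granite slab over the cutting mat, without lifting it, until one long side lies flush along the aluminium rail and its end is pushed up against the steel foot of the end stop, holding the little sprung nose in; the slab is then under the spout. Then press the pump head of the bottle all the way down and let it come back up, leaving the slab in place. Push and press gently, do not pump before the slab is there, and leave the other things on the bench alone.

Things in the scene. Friction and masses are not known exactly. Their poses are not given: they have to be found in the camera images.
- slab: Loose grey granite slab, 100 mm (its x) by 150 mm (its y) by 22 mm thick, about 0.85 kg (0.7 to 1.05), lying flat; too wide to grasp, so it must be pushed. Sliding it takes about 3.5 to 7.5 N, briefly up to 13 N as it starts or turns. Origin: centre of its underside.
- rail: Straight aluminium rail fixed to the bench, 16 mm wide (its x), 20 mm high. Origin: on its centre line at the bench surface. It runs along its y from y = -170 mm to y = +270 mm. The slab belongs on its -x side (towards the robot), with one 150 mm side against the face at x = -8 mm, so that the slab's centre ends at x = -58 mm in the rail's frame.
- endstop: Grey end-stop housing, 46 mm (x) by 75 mm (y) by 30 mm high, fixed before the rail's -y end and parallel to it; origin: centre of its underside. A steel arm leaves it along +y and ends in a clamped steel foot, 44 mm wide, 22 mm high, for the slab's 100 mm end. The foot's face lies anywhere from 94 to 144 mm in +y from this origin: it differs every time and is not reported.
- stem_root (a point): Where the end stop's steel arm leaves the housing, 13 mm above the bench. In the middle of the foot at the arm's far end, a black sprung nose (14 mm across) sticks out 6 mm towards the slab. It yields to 1 to 2.2 N until the slab meets the rigid foot; then the resistance rises sharply. The slab's friction keeps the nose in once let go.
- dispenser: White pump bottle, 72 mm across, 158 mm high to the neck's top, fixed on a dark steel foot plate just behind the rail (+x side). Origin: centre of its underside. The black pump head stands on top and moves with the joint pump; its spout reaches out over the rail towards the robot.
- pump_top (a point): Centre of the flat top of the black pump head (a disc 42 mm across), 192 mm above the bench when up; moves down with the head.
- spout (a point): Point under the spout's mouth, about 160 mm above the bench, 92 mm from the bottle's axis towards the robot. The slab is to lie below it.
- pump (a joint): How far the pump head is pushed down, m: 0 up, 0.014 fully down. Sprung: about 3 N starts it, 9 N takes it fully down, then it is rigid; it comes back up by itself.
- jar: Bystander: loose glue jar, 56 mm across, 65 mm high, standing in front of the end stop, towards the robot. Origin: centre of its underside.
- spool: Bystander: loose cone of thread, 60 mm across, 90 mm high, standing to the left of the slab. Origin: centre of its underside.
- mallet: Bystander: loose mallet lying along x, 200 mm long, at the right. Origin: in the lying handle, on the bench.
- dye: Bystander: loose amber dye bottle, 50 mm across, 110 mm high, behind the end stop. Origin: centre of its underside.
- weight: Bystander: loose dark steel weight, 60 by 100 by 30 mm, behind the rail to the left of the pump bottle. Origin: centre of its underside.
- awl: Bystander: loose awl with a wooden handle, 130 mm long, lying to the left of the slab, towards the robot. Origin: in the lying handle, on the bench.

How it is judged:
On the way, in this order (a step that is already met when the one before it is completed fails the run):
1. the slab lies flush along the rail and presses against the end stop (contact force between slab and endstop above 0.3 N and x of slab in the frame of rail above -0.062 m and angle between the x axis of slab and the x axis of rail, either way round below 0.05 rad), for 0.3 s.
2. with the slab there, the pump head is pressed all the way down (all of step 1 and value of joint pump above 0.0122 m), for 0.1 s.
3. the pump head has come back up (value of joint pump below 0.002 m), for 0.1 s.
At the end, for the whole second after the job is handed in: The slab lies flat and at rest on the bench, one long side along the rail (gap under 4 mm, within 0.05 rad) and its end against the end stop, keeping the sprung nose pressed (over 0.3 N, that is less than 6 mm from the steel foot); the pump head is up again (within 2 mm) (all of step 1 and value of joint pump below 0.002 m and linear speed of slab below 0.01 m/s and angle between slab's own z axis and vertical below 0.03 rad); the robot touches nothing.
It fails at once if the slab is lifted or tipped (angle between slab's own z axis and vertical above 0.12 rad or height (world z) of slab above 0.012 m).
It fails at once if the slab is rammed against the end stop or rail (over 60 N) (contact force between slab and endstop above 60 N or contact force between slab and rail above 60 N).
It fails at once if the pump bottle is pressed or struck hard (over 60 N) (contact force between anything else and dispenser above 60 N).
It fails at once if the pump is worked before the slab is under the spout (value of joint pump above 0.006 m and (y of spout in the frame of slab below -0.075 m or y of spout in the frame of slab above 0.075 m or x of spout in the frame of slab below -0.05 m or x of spout in the frame of slab above 0.05 m)).
It fails at once if another thing on the bench is moved more than 20 mm (distance of any of jar, spool, mallet, dye, weight, awl from where it was at the start of the episode above 0.02 m).
It also fails if it takes over 58 s, if anything falls off the work surface, if the arm or the gripper's body presses on something with over 40 N, if the wrist force passes 120 N, or if a joint passes its speed limit or range.

## Working session

There is one attempt and no reset: what is moved stays moved. The work goes in short steps, Python scripts to look and compute and a shell command to move; the robot and the scene stay as the last step left them, time stands still between calls to the robot, and variables do not carry over. Pictures are saved under pics/ and viewed, at most 10 in all, crops included, and the job is handed in when it is done.

```bash
mkdir -p pics; ls
python3 - <<'E'
from workcell import env
import cv2
s=env.get_state()
print({k:s[k] for k in("time_s","eef_pos","eef_rot","finger_gap","force")})
for n in("scene","top"):
    c=env.read_camera(n); cv2.imwrite(f"pics/{n}0.png",c["color"])
    print(n,c["fx"],c["cx"],c["cy"],c["eye"],c["attitude"])
E
```

```text
pics
{'time_s': 0.0, 'eef_pos': array([ 0.26394483, -0.6209869 ,  0.40335079]), 'eef_rot': array([-3.07609346e+00, -6.26481271e-01,  2.23858182e-04]), 'finger_gap': 0.08563365681186218, 'force': array([ 0.52548437, -0.17947791, -0.17007763])}
scene 368.35260302084663 317.1579422690583 196.62238104728007 [ 1.37627438 -0.63166734  0.82023437] [-1.95300227 -1.01252929  0.52218158]
top 503.8764423195851 313.2471557821984 197.36194261573527 [ 0.28423943 -0.03924933  1.45591627] [-2.12223336  2.08615637 -0.22829914]
```

View pics/top0.png

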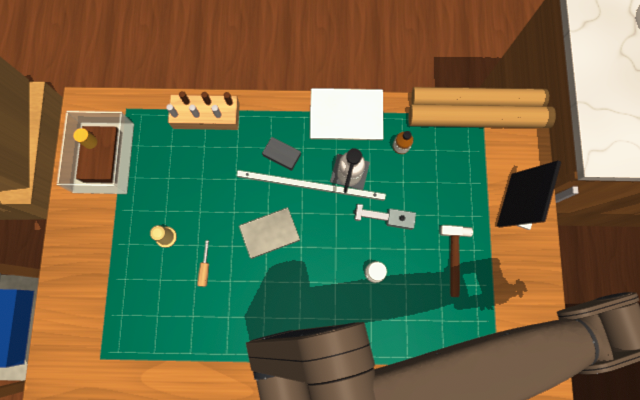

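View pics/scene0.png

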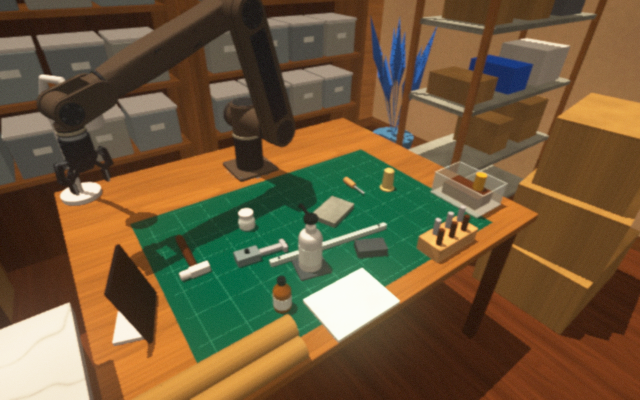

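The top view shows the slab at about (270,232), the rail from (238,173) to (385,196), the end-stop foot at (358,213) with its housing at (402,218), and the pump head at (353,157). The jar is at (376,271) and the awl at (204,265). The scene view matches.

```bash
cat > h.py <<'E'
from workcell import env
import cv2, numpy as np
from scipy.spatial.transform import Rotation as R
def ray(c,uv,z):
    uv=np.atleast_2d(np.asarray(uv,float))
    d=np.c_[(uv[:,0]-c["cx"])/c["fx"],(uv[:,1]-c["cy"])/c["fy"],np.ones(len(uv))]
    d=d@R.from_rotvec(c["attitude"]).as_matrix().T; e=np.asarray(c["eye"])
    return (e+d*((z-e[2])/d[:,2])[:,None])
def blob(c,lo,hi,roi,z):
    """largest HSV blob in roi x0,y0,x1,y1 -> minAreaRect in world mm on plane z"""
    x0,y0,x1,y1=roi
    m=cv2.inRange(cv2.cvtColor(c["color"],cv2.COLOR_BGR2HSV)[y0:y1,x0:x1],lo,hi)
    k=max(cv2.findContours(m,cv2.RETR_EXTERNAL,cv2.CHAIN_APPROX_NONE)[0],key=cv2.contourArea)
    p=ray(c,k[:,0,:]+[x0,y0],z)[:,:2]*1000
    return cv2.minAreaRect(p.astype(np.float32)),k[:,0,:]+[x0,y0]
E
python3 - <<'E'
from h import *
np.set_printoptions(precision=4,suppress=True)
c=env.read_camera("top")
im=c["color"]; hsv=cv2.cvtColor(im,cv2.COLOR_BGR2HSV)
for n,uv in dict(slab=(270,232),rail=(300,183),house=(385,216),foot=(358,213),head=(353,157),mat=(300,220),matsh=(300,300)).items(): print(n,hsv[uv[1],uv[0]],c["depth"][uv[1],uv[0]])
for n,lo,hi,roi,z in [("slab",(0,0,60),(60,90,255),(225,200,315,265),.022),("rail",(0,0,150),(179,70,255),(230,165,335,200),.02),("end",(0,0,80),(179,70,255),(350,200,420,235),.026),("jar",(0,0,120),(179,80,255),(355,255,395,290),.065)]:
    r,k=blob(c,lo,hi,roi,z); print(n,np.round(r[0],1),np.round(r[1],1),round(r[2],1),np.round(cv2.boxPoints(r)).tolist())
cv2.imwrite("pics/crop1.png",cv2.resize(im[140:290,220:420],None,fx=4,fy=4,interpolation=cv2.INTER_CUBIC))
E
```

```text
slab [ 20  54 192] 1.4484816
rail [ 30  17 245] 1.4873044
house [ 15  22 235] 1.4598659
foot [ 14  20 240] 1.4535255
head [ 8 22 46] 1.3167316
mat [ 82 255 126] 1.4832118
matsh [ 80 165  91] 1.4256626
slab [498.4  93.7] [103.2 151.5] 21.7 [[422.0, 145.0], [478.0, 4.0], [574.0, 42.0], [518.0, 183.0]]
rail [654.4  50.9] [291.7  18.1] 81.6 [[624.0, -92.0], [642.0, -95.0], [685.0, 194.0], [667.0, 196.0]]
end [ 550.8 -239.5] [171.2  49.8] 81.5 [[514.0, -321.0], [563.0, -328.0], [588.0, -159.0], [539.0, -151.0]]
jar [ 389.  -206.3] [53.3 58.7] 45.2 [[349.0, -205.0], [391.0, -246.0], [429.0, -208.0], [387.0, -167.0]]
```

View pics/crop1.png

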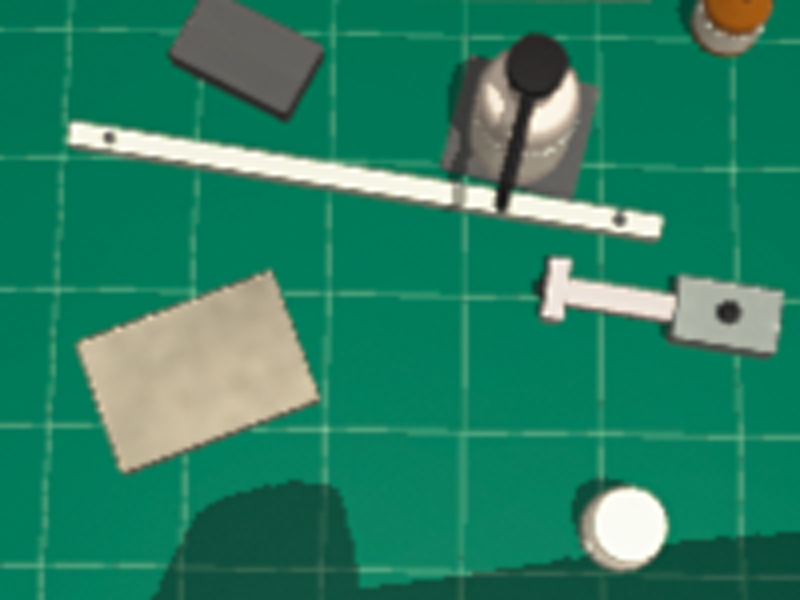

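```bash
cat >> h.py <<'E'
def pose():
    s=env.get_state(); m=R.from_rotvec(s["eef_rot"]).as_matrix()
    return s,s["eef_pos"]*1000,np.degrees(np.arctan2(m[1,0],m[0,0]))
def go(x,y,z,yaw):
    """tool-frame shift (mm) from the measured pose to a world target, and the turn about tool z"""
    s,p,a=pose(); d=R.from_rotvec(s["eef_rot"]).as_matrix().T@(np.array([x,y,z])-p)
    print("t",round(s["time_s"],2),"pos",p.round(1),"yaw",round(a,1),"F",s["force"].round(1),"shift mm",d.round(1),"turn",round((a-yaw+180)%360-180,1))
E
python3 -m crank '0 0 0 2.34 -3.16 0 8.5;0 0 0 2.34 -3.16 0 8.5;0 0 0 2.34 -3.16 0 8.5;0 0 0 2.34 -3.16 0 8.5;0 0 0 2.34 -3.16 0 8.5;0 0 0 2.34 -3.16 0 8.5;0 0 0 2.34 -3.16 0 8.5;0 0 0 2.34 -3.16 0 8.5;0 0 0 2.34 -3.16 0 8.5'
python3 -m crank '0 0 0 2.34 -3.16 0 8.5;0 0 0 2.34 -3.16 0 8.5;0 0 0 2.34 -3.16 0 8.5;0 0 0 2.34 -3.16 0 8.5;0 0 0 2.34 -3.16 0 8.5;0 0 0 2.34 -3.16 0 8.5;0 0 0 2.34 -3.16 0 8.5;0 0 0 2.34 -3.16 0 8.5;0 0 1.3 2.34 -3.16 0 8.5;0 0 0 0 0 0 8.5;0 0 0 0 0 0 8.5'
python3 -c "
from h import *
go(428.6,66.5,190,21.7)"
```

```text
time_s: 0.9
eef_pos: [0.3465, -0.2752, 0.4044]
eef_rot: [-3.078, -0.626, -0.0]
force: [0.8, -0.2, -0.0]
finger_gap: 0.0849
gripper_force: 0.0
time_s: 1.82
eef_pos: [0.429, 0.069, 0.4044]
eef_rot: [3.084, 0.6, -0.001]
force: [0.2, 0.3, -0.1]
finger_gap: 0.0848
gripper_force: 0.0
t 1.82 pos [429.   69.  404.4] yaw 22.0 F [ 0.2  0.3 -0.1] shift mm [ -1.1   2.1 214.4] turn 0.3
```

```bash
python3 -m crank '0 0 0 0 0 3.5 8.5;0 0 0 0 0.2 3.5 8.5;0 0 0 0 0 3.5 8.5;0 0 0 0 0 3.5 8.5;0 0 0 0 0 3.5 8.5;0 0 0 0 0 2 8.5;0 0 0 0 0 1.5 8.5;0 0 0 0 0 0.5 8.5;0 0 0 0 0 0 8.5'
python3 -m crank '0 0 0 0 0 0.3 8.5;0 0 0 0 0 0.3 8.5;0 0 0 0 0 0.2 8.5;0 0 0 0 0 0 8.5'
python3 - <<'E'
from h import *
go(428.6,66.5,172,21.7)
c=env.read_camera("scene"); cv2.imwrite("pics/s1.png",cv2.resize(c["color"][150:260,260:420],None,fx=4,fy=4))
E
```

```text
time_s: 2.57
eef_pos: [0.4293, 0.064, 0.1884]
eef_rot: [-3.085, -0.589, 0.005]
force: [0.6, 0.3, -0.3]
finger_gap: 0.085
gripper_force: 0.0
time_s: 2.9
eef_pos: [0.4302, 0.065, 0.1822]
eef_rot: [3.085, 0.592, 0.002]
force: [0.0, 0.2, 0.2]
finger_gap: 0.0851
gripper_force: 0.0
t 2.9 pos [430.2  65.  182.2] yaw 21.7 F [0.  0.2 0.2] shift mm [-0.9 -1.9 10.2] turn 0.0
```

View pics/s1.png

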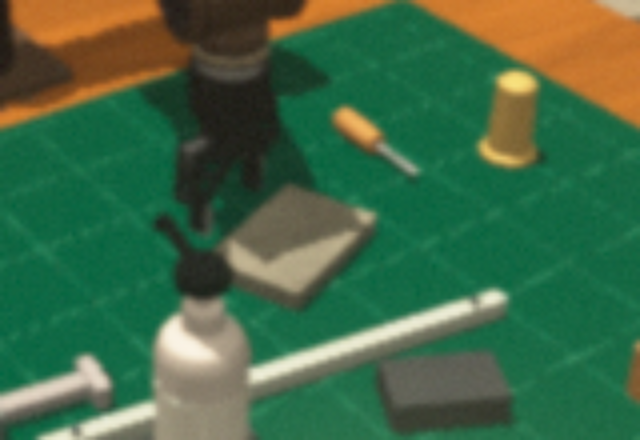

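The crop shows both fingers on the robot side of the slab, parallel to its near long edge, at (200,215) and (255,185). They are still slightly above the mat.

```bash
python3 -m crank '0 0 0 0 0 0.3 8.5;0 0 0 0 0 0.2 8.5;0 0 0 0 0 0.2 8.5;0 0 0 0 0 0.2 8.5;0 0 0 0 0 0 8.5'
python3 -m crank '0 0 0 0 0 0.2 8.5;0 0 0 0 0 0.2 8.5;0 0 0 0 0 0 8.5;0 0 0 0 0 0 8.5'
```

```text
time_s: 3.37
eef_pos: [0.4297, 0.0652, 0.1722]
eef_rot: [-3.085, -0.592, 0.002]
force: [0.0, -0.2, 0.3]
finger_gap: 0.0849
gripper_force: 0.0
time_s: 3.7
eef_pos: [0.4299, 0.0652, 0.1686]
eef_rot: [-3.085, -0.592, 0.001]
force: [0.2, -0.3, -1.1]
finger_gap: 0.0849
gripper_force: 0.0
```

```bash
python3 -m crank '0 0 0 0.3 0 0 8.5;0 0 0 0.3 0 0 8.5;0 0 0 0.3 0 0 8.5;0 0 0 0.3 0 0 8.5;0 0 0 0.2 0 0 8.5'
python3 -m crank '0 0 1 0.34 -0.1 0 8.5;0 0 1 0.34 -0.1 0 8.5;0 0 1 0.34 -0.1 0 8.5;0 0 1 0.34 -0.1 0 8.5;0 0 1 0.34 -0.1 0 8.5;0 0 1 0.34 -0.1 0 8.5'
```

```text
time_s: 4.12
eef_pos: [0.4428, 0.0703, 0.1686]
eef_rot: [3.085, 0.593, -0.007]
force: [-6.9, -4.7, 6.0]
finger_gap: 0.0847
gripper_force: 4.0
time_s: 4.62
eef_pos: [0.4586, 0.0828, 0.168]
eef_rot: [-3.111, -0.431, 0.015]
force: [-9.2, -3.1, 7.2]
finger_gap: 0.0851
gripper_force: 4.6
```

```bash
python3 -m crank '0 0 1 0.34 -0.1 0 8.5;0 0 1 0.34 -0.1 0 8.5;0 0 1 0.34 -0.1 0 8.5;0 0 1 0.34 -0.1 0 8.5;0 0 1 0.34 -0.1 0 8.5;0 0 1 0.34 -0.1 0 8.5;0 0 1 0.34 -0.1 0 8.5;0 0 1 0.34 -0.1 0 8.5;0 0 1 0.34 -0.1 0 8.5;0 0 1 0.34 -0.1 0 8.5;0 0 1 0.34 -0.1 0 8.5;0 0 0 0 0 0 8.5'
python3 - <<'E'
from h import *
go(0,0,168,-8.4)
c=env.read_camera("top"); cv2.imwrite("pics/t2.png",cv2.resize(c["color"][140:290,180:420],None,fx=3,fy=3))
E
```

```text
time_s: 5.62
eef_pos: [0.4939, 0.1008, 0.1679]
eef_rot: [-3.139, -0.129, 0.009]
force: [-4.9, -0.6, 3.0]
finger_gap: 0.085
gripper_force: 2.5
t 5.62 pos [493.9 100.8 167.9] yaw 4.7 F [-4.9 -0.6  3. ] shift mm [-500.5   59.9    2.7] turn 13.1
```

View pics/t2.png

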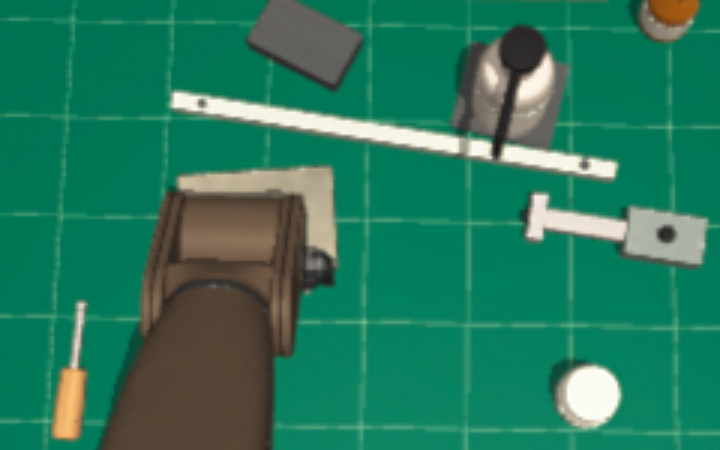

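The slab follows the fingers. In this crop its far edge runs from (178,178) to (332,168), still short of the rail, and the nose and foot are at (535,217).

```bash
python3 -m crank '0 0 1.1 0.33 -0.1 0 8.5;0 0 1.1 0.33 -0.1 0 8.5;0 0 1.1 0.33 -0.1 0 8.5;0 0 1.1 0.33 -0.1 0 8.5;0 0 1.1 0.33 -0.1 0 8.5;0 0 1.1 0.33 -0.1 0 8.5;0 0 1.1 0.33 -0.1 0 8.5;0 0 1.1 0.33 -0.1 0 8.5;0 0 1.1 0.33 -0.1 0 8.5;0 0 1.1 0.33 -0.1 0 8.5;0 0 1.1 0.33 -0.1 0 8.5;0 0 1 0 0 0 8.5'
python3 - <<'E'
from h import *
s,p,a=pose(); print("n",p[0]*.989-p[1]*.147,"yaw",a)
go(0,0,168,-8.4)
E
```

```text
time_s: 6.67
eef_pos: [0.5309, 0.1113, 0.168]
eef_rot: [-3.133, 0.23, 0.004]
force: [-2.3, 2.0, -0.8]
finger_gap: 0.0853
gripper_force: 1.5
n 508.65303769942676 yaw -8.388238495168787
t 6.67 pos [530.9 111.3 168. ] yaw -8.4 F [-2.3  2.  -0.8] shift mm [-508.9  187.6    1.2] turn 0.0
```

```bash
python3 -m crank '0 0 0 0.2 0 0 8.5;0 0 0 0.2 0 0 8.5;0 0 0 0.2 0 0 8.5;0 0 0 0.2 0 0 8.5;0 0 0 0.2 0 0 8.5'; python3 -m crank '0 0 0 0.1 0 0 8.5;0 0 0 0.1 0 0 8.5'; python3 -m crank '0 0 0 0.1 0 0 8.5;0 0 0 0.1 0 0 8.5'
```

```text
time_s: 7.08
eef_pos: [0.5409, 0.1094, 0.1681]
eef_rot: [3.133, -0.229, -0.002]
force: [-3.4, 0.9, -2.8]
finger_gap: 0.0849
gripper_force: 1.5
time_s: 7.25
eef_pos: [0.5427, 0.1091, 0.1683]
eef_rot: [3.133, -0.23, -0.005]
force: [-7.6, 0.2, 1.7]
finger_gap: 0.0851
gripper_force: 3.9
time_s: 7.42
eef_pos: [0.5436, 0.1091, 0.1683]
eef_rot: [3.133, -0.23, -0.014]
force: [-14.2, 2.0, 8.0]
finger_gap: 0.0849
gripper_force: 7.0
```

```bash
python3 -m crank '0 0 0 -1 0 0 8.5;0 0 0 -1.5 0 -0.5 8.5;0 0 0 -0.5 0 -2 8.5;0 0 0 0 0 -3 5;0 0 0 0 0 -3 5;0 0 -7 0 -2 -1.5 5;0 0 -7 0 0 0 5;0 0 -7 0 0 0 5;0 0 -7 0 0 0 5;0 0 -7 0 0 0 5;0 0 -7 0 0 0 5;0 0 -7 0 0 0 5'
python3 -c "
from h import *
go(616,221.8,268,81.6)"
```

```text
time_s: 8.42
eef_pos: [0.5194, 0.1329, 0.2703]
eef_rot: [2.941, 1.098, 0.01]
force: [0.0, -0.4, -0.5]
finger_gap: 0.0503
gripper_force: 0.0
t 8.42 pos [519.4 132.9 270.3] yaw 41.0 F [ 0.  -0.4 -0.5] shift mm [131.2  -3.8   3. ] turn -40.6
```

```bash
python3 -m crank '0 0 0 3.3 -0.1 0 5;0 0 0 3.3 -0.1 0 5;0 0 0 3.3 -0.1 0 5;0 0 0 3.2 -0.1 0 5;0 0 -6.8 0 0 0 5;0 0 -6.8 0 0 0 5;0 0 -6.8 0 0 0 5;0 0 -6.8 0 0 0 5;0 0 -6.8 0 0 0 5;0 0 -6.6 0 0 0 5;0 0 0 0 0 0 5'
python3 - <<'E'
from h import *
go(616,221.8,168,81.6)
c=env.read_camera("top"); cv2.imwrite("pics/t3.png",cv2.resize(c["color"][140:290,180:420],None,fx=3,fy=3))
E
```

```text
time_s: 9.33
eef_pos: [0.6161, 0.2213, 0.2702]
eef_rot: [2.381, 2.045, 0.007]
force: [-0.4, 0.2, -0.6]
finger_gap: 0.0499
gripper_force: 0.0
t 9.33 pos [616.1 221.3 270.2] yaw 81.3 F [-0.4  0.2 -0.6] shift mm [  0.3  -0.7 102.2] turn -0.3
```

View pics/t3.png

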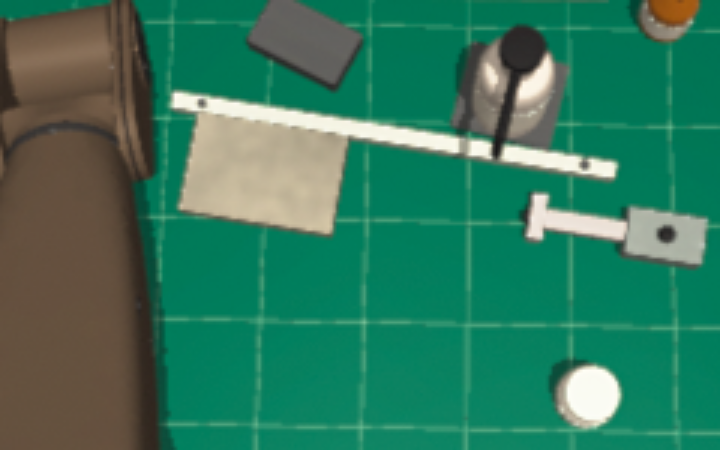

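The slab lies flush along the rail, with crop corners at (195,112), (345,138), (330,235) and (180,210). The path to the foot at (535,217) is clear. I'll measure the slab, foot and pump head next.

Run:
```python
from h import *
np.set_printoptions(precision=1,suppress=True)
c=env.read_camera("top")
n=np.array([.989,-.147]);u=np.array([.147,.989])
for nm,lo,hi,roi,z in [("slab",(10,35,60),(40,110,255),(232,170,300,222),.022),("end",(0,0,80),(179,70,255),(350,200,420,235),.022),("head",(0,0,0),(179,255,70),(336,145,372,176),.192)]:
    r,k=blob(c,lo,hi,roi,z); b=cv2.boxPoints(r); q=ray(c,k,z)[:,:2]*1000
    print(nm,np.array(r[0]),np.array(r[1]),round(r[2],1),"n",(q@n).min(),(q@n).max(),"t",(q@u).min(),(q@u).max())
# head: largest circle inside the dark mask, top view; and scene view on z=.192
for nm,roi in (("top",(336,145,372,200)),("scene",(290,205,330,245))):
    c=env.read_camera(nm);x0,y0,x1,y1=roi
    m=cv2.inRange(c["color"][y0:y1,x0:x1],(0,0,0),(75,75,75)); d=cv2.distanceTransform(m,cv2.DIST_L2,5)
    _,rad,_,l=cv2.minMaxLoc(d); uv=(l[0]+x0,l[1]+y0); w=ray(c,uv,.19)[0]*1000; print(nm,uv,rad,w,"n,t",w[:2]@n,w[:2]@u)
```

```text
slab [601.7 100.7] [150.9 102.3] 81.4 n 529.0138397918184 631.4172224992603 t 112.43688756113421 263.3759640111834
end [ 551.6 -240.1] [171.7  49.9] 81.5 n 555.83199857703 605.7372452721625 t -242.22144583423974 -70.55641141825001
head [ 662.2 -137.7] [71.  36.7] 0.2 n 637.3219423949445 711.0337113445335 t -54.50273814905397 -17.13257956119948
top (354, 155) 7.0 [ 681.8 -137.8  190. ] n,t 694.5473672548627 -36.092913206840024
scene (309, 218) 6.0 [ 682.8 -146.1  190. ] n,t 696.7233405902028 -44.152209251625855
```

```bash
python3 -m crank '0 0 -0.3 0 0 3 5;0 0 0 0 0 3 5;0 0 0 0 0 2 5;0 0 0 0 0 1 5;0 0 0 0 0 0 5;0 0 0 0 0 0.2 5;0 0 0 0 0 0.2 5;0 0 0 0 0 0 5'
python3 -m crank '0 0 0 -1.5 0 0 5;0 0 0 -1 0 0 5;0 0 0 -0.3 0 0 5;0 0 0 -0.3 0 0 5;0 0 0 -0.3 0 0 5;0 0 0 -0.3 0 0 5;0 0 0 -0.3 0 0 5;0 0 0 -0.3 0 0 5'
python3 -c "
from h import *
go(616,221.8,175,81.6)"
```

```text
time_s: 10.2
eef_pos: [0.616, 0.2216, 0.1764]
eef_rot: [2.379, 2.05, 0.004]
force: [0.3, 0.7, 0.5]
finger_gap: 0.0501
gripper_force: 0.0
time_s: 10.87
eef_pos: [0.6089, 0.1794, 0.175]
eef_rot: [-2.379, -2.051, -0.003]
force: [1.2, 4.6, -0.1]
finger_gap: 0.0498
gripper_force: 2.3
t 10.87 pos [608.9 179.4 175. ] yaw 81.5 F [ 1.2  4.6 -0.1] shift mm [43.   0.7  0.1] turn -0.1
```

```bash
python3 -m crank '0 0 0 -0.5 0 0 5;0 0 0 -0.5 0 0 5;0 0 0 -0.5 0 0 5;0 0 0 -0.5 0 0 5;0 0 0 -0.5 0 0 5;0 0 0 -0.5 0 0 5;0 0 0 -0.5 0 0 5;0 0 0 -0.5 0 0 5;0 0 0 -0.5 0 0 5;0 0 0 -0.5 0 0 5;0 0 0 -0.5 0 0 5;0 0 0 -0.5 0 0 5'
python3 -m crank '0 0 0 -0.5 0 0 5;0 0 0 -0.5 0 0 5;0 0 0 -0.5 0 0 5;0 0 0 -0.5 0 0 5;0 0 0 -0.5 0 0 5;0 0 0 -0.5 0 0 5;0 0 0 -0.5 0 0 5;0 0 0 -0.5 0 0 5;0 0 0 -0.5 0 0 5;0 0 0 -0.5 0 0 5;0 0 0 -0.5 0 0 5;0 0 0 -0.5 0 0 5'
python3 - <<'E'
from h import *
s,p,a=pose(); print("n",p[0]*.989-p[1]*.147,"t",p[0]*.147+p[1]*.989,"yaw",a,s["force"])
c=env.read_camera("top"); cv2.imwrite("pics/t4.png",cv2.resize(c["color"][140:290,180:420],None,fx=3,fy=3))
E
```

```text
time_s: 11.87
eef_pos: [0.6, 0.1191, 0.175]
eef_rot: [-2.38, -2.051, -0.001]
force: [0.5, 5.4, -0.2]
finger_gap: 0.05
gripper_force: 2.6
time_s: 12.87
eef_pos: [0.591, 0.0598, 0.1749]
eef_rot: [-2.38, -2.051, -0.001]
force: [1.3, 4.7, 1.4]
finger_gap: 0.0502
gripper_force: 2.7
n 575.7402253480791 t 146.04336733218298 yaw 81.50524676450192 [1.30670644 4.66400611 1.37225358]
```

View pics/t4.png

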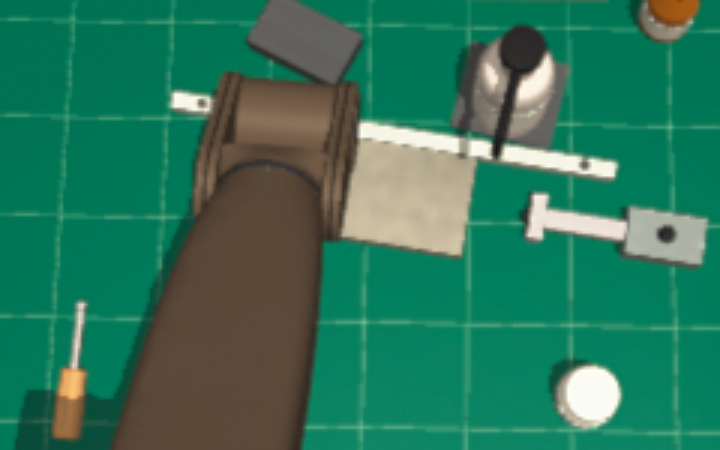

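The slab is still flush, with its leading edge at about x=468 in the crop and the foot face at 528.

```bash
python3 -m crank '0 0 0 -0.4 0 0 5;0 0 0 -0.4 0 0 5;0 0 0 -0.4 0 0 5;0 0 0 -0.4 0 0 5;0 0 0 -0.4 0 0 5;0 0 0 -0.4 0 0 5;0 0 0 -0.4 0 0 5;0 0 0 -0.4 0 0 5;0 0 0 -0.4 0 0 5;0 0 0 -0.3 0 0 5;0 0 0 -0.2 0 0 5;0 0 0 -0.2 0 0 5'
python3 -m crank '0 0 0 -0.1 0 0 5;0 0 0 -0.1 0 0 5;0 0 0 -0.1 0 0 5;0 0 0 -0.1 0 0 5'
python3 -m crank '0 0 0 -0.1 0 0 5;0 0 0 -0.1 0 0 5;0 0 0 -0.1 0 0 5'
python3 - <<'E'
from h import *
s,p,a=pose(); print("t",p[0]*.147+p[1]*.989,"yaw",a,s["force"])
E
```

```text
time_s: 13.92
eef_pos: [0.5847, 0.0176, 0.1749]
eef_rot: [-2.379, -2.05, -0.0]
force: [0.7, 5.2, 1.5]
finger_gap: 0.05
gripper_force: 2.8
time_s: 14.25
eef_pos: [0.5841, 0.0138, 0.1749]
eef_rot: [-2.379, -2.05, -0.0]
force: [-0.1, 6.0, 1.5]
finger_gap: 0.0497
gripper_force: 2.9
time_s: 14.5
eef_pos: [0.5837, 0.0108, 0.1749]
eef_rot: [-2.379, -2.05, -0.0]
force: [0.9, 5.0, 1.3]
finger_gap: 0.05
gripper_force: 2.9
t 96.5288204271282 yaw 81.50852169963937 [0.85497514 4.96250963 1.27369131]
```

```bash
python3 -m crank '0 0 0 -0.1 0 0 5;0 0 0 -0.1 0 0 5;0 0 0 -0.1 0 0 5;0 0 0 -0.1 0 0 5'
python3 -m crank '0 0 0 -0.1 0 0 5;0 0 0 -0.1 0 0 5'
python3 -m crank '0 0 0 -0.1 0 0 5'
python3 -m crank '0 0 0 -0.1 0 0 5'
```

```text
time_s: 14.83
eef_pos: [0.5831, 0.0069, 0.1749]
eef_rot: [-2.379, -2.05, -0.0]
force: [0.6, 5.9, 1.8]
finger_gap: 0.0503
gripper_force: 2.9
time_s: 15.0
eef_pos: [0.5828, 0.0051, 0.1749]
eef_rot: [-2.379, -2.05, -0.001]
force: [1.9, 7.3, 1.2]
finger_gap: 0.0501
gripper_force: 3.5
time_s: 15.08
eef_pos: [0.5827, 0.0042, 0.1749]
eef_rot: [-2.379, -2.05, -0.001]
force: [0.9, 7.2, 2.5]
finger_gap: 0.0502
gripper_force: 3.6
time_s: 15.17
eef_pos: [0.5825, 0.0032, 0.1749]
eef_rot: [-2.379, -2.05, -0.001]
force: [1.2, 7.0, 1.3]
finger_gap: 0.05
gripper_force: 3.7
```

Nose contact: the force went up by about 1.5 N. I'll keep going in 1 mm steps to the rigid foot.

```bash
python3 -m crank '0 0 0 -0.1 0 0 5'
python3 -m crank '0 0 0 -0.1 0 0 5'; python3 -m crank '0 0 0 -0.1 0 0 5'
```

```text
time_s: 15.25
eef_pos: [0.5824, 0.0023, 0.1749]
eef_rot: [-2.379, -2.05, -0.001]
force: [0.1, 7.6, 1.8]
finger_gap: 0.0499
gripper_force: 3.8
time_s: 15.33
eef_pos: [0.5822, 0.0013, 0.175]
eef_rot: [-2.379, -2.05, -0.002]
force: [1.0, 7.4, 1.4]
finger_gap: 0.0498
gripper_force: 3.9
time_s: 15.42
eef_pos: [0.5821, 0.0005, 0.175]
eef_rot: [-2.379, -2.049, -0.002]
force: [0.8, 10.8, 1.8]
finger_gap: 0.0498
gripper_force: 5.9
```

```bash
python3 -m crank '0 0 0 -0.1 0 0 5;0 0 0 0 0 0 5'; python3 -m crank '0 0 0 0 0 0 5;0 0 0 0 0 0 5;0 0 0 0 0 0 5;0 0 0 0 0 0 5'
```

```text
time_s: 15.58
eef_pos: [0.582, 0.0002, 0.175]
eef_rot: [-2.379, -2.048, -0.005]
force: [2.6, 11.5, 1.7]
finger_gap: 0.0499
gripper_force: 6.0
time_s: 15.92
eef_pos: [0.582, 0.0003, 0.175]
eef_rot: [-2.378, -2.049, -0.004]
force: [2.1, 11.2, 1.5]
finger_gap: 0.0497
gripper_force: 5.8
```

```bash
python3 -m crank '0 0 0 0.5 0 0 5;0 0 0 2 0 0 5;0 0 0 2.5 0 0 5;0 0 0 1 0 -2 3;0 0 0 0 0 -3.5 0;0 0 0 0 0 -3.5 0;0 0 0 0 0 -3.5 0;0 0 0 0 0 -3.5 0;0 0 0 0 0 -3.5 0;0 0 0 0 0 -3.5 0;0 0 0 0 0 -2 0;0 0 0 0 0 0 0'
python3 - <<'E'
from h import *
np.set_printoptions(precision=1,suppress=True)
go(680,-138,425,81.6)
c=env.read_camera("top"); im=c["color"]
cv2.imwrite("pics/t5.png",cv2.resize(im[140:260,270:420],None,fx=4,fy=4))
n=np.array([.989,-.147]);u=np.array([.147,.989])
r,k=blob(c,(10,35,60),(40,110,255),(320,185,362,235),.022);q=ray(c,k,.022)[:,:2]*1000;print(r,"n",(q@n).min(),(q@n).max(),"t",(q@u).min(),(q@u).max())
E
```

```text
time_s: 16.92
eef_pos: [0.5915, 0.0573, 0.4315]
eef_rot: [2.373, 2.044, 0.009]
force: [0.6, -0.3, 1.0]
finger_gap: 0.0002
gripper_force: 0.0
t 16.92 pos [591.5  57.3 431.5] yaw 81.5 F [ 0.6 -0.3  1. ] shift mm [-180.   116.4    8. ] turn -0.1
((571.9671630859375, -101.72099304199219), (115.5903091430664, 103.89209747314453), 81.95027160644531) n 528.6385565608974 632.6774007617191 t -74.27798578564379 41.61172353482128
```

View pics/t5.png

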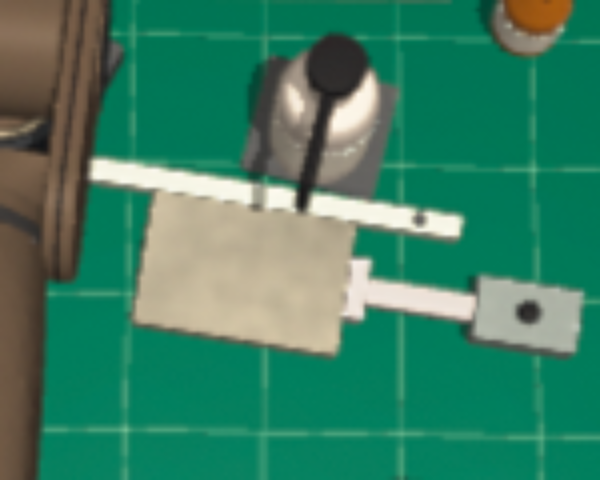

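The slab's edge touches the foot at (350,290) and lies along the rail. The pump head disc is centred at crop (337,66), which is (678,-138) mm.

```bash
python3 -m crank '0 0 0 -3 1.91 0 0;0 0 0 -3 1.91 0 0;0 0 0 -3 1.91 0 0;0 0 0 -3 1.91 0 0;0 0 0 -3 1.91 0 0;0 0 0 -3 1.91 0 0;0 0 0 0 0 2 0;0 0 0 0 0 2 0;0 0 0 0 0 1 0;0 0 0 0 0 0 0'
python3 - <<'E'
from h import *
go(678,-138.5,370,81.6)
c=env.read_camera("scene"); cv2.imwrite("pics/s6.png",cv2.resize(c["color"][130:280,240:400],None,fx=4,fy=4))
E
```

```text
time_s: 17.8
eef_pos: [0.6763, -0.137, 0.3678]
eef_rot: [-2.373, -2.044, 0.01]
force: [0.1, 0.1, 0.3]
finger_gap: -0.0001
gripper_force: 0.0
t 17.8 pos [ 676.3 -137.   367.8] yaw 81.5 F [0.1 0.1 0.3] shift mm [-1.3  1.9 -2.2] turn -0.1
```

View pics/s6.png

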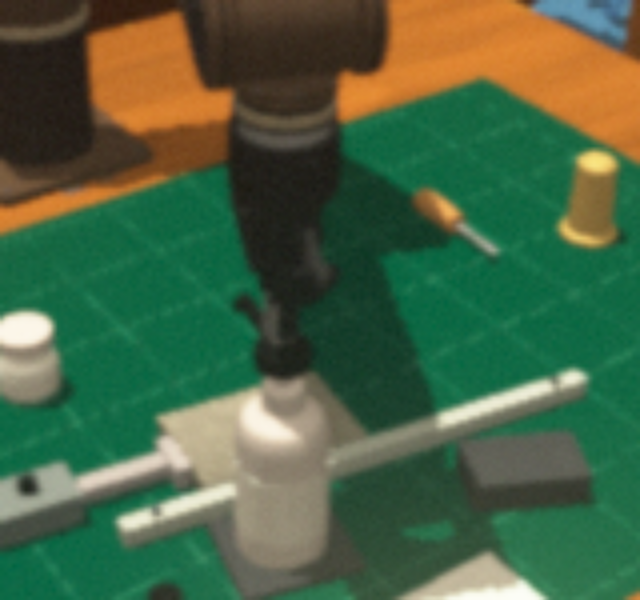

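The closed fingertips at (285,330) stand right above the pump head at (283,355). I'll press down.

```bash
python3 -m crank '0 0 0 -0.1 0.2 0.2 0;0 0 0 0 0 0.2 0;0 0 0 0 0 0.2 0;0 0 0 0 0 0.2 0;0 0 0 0 0 0.1 0'
python3 -m crank '0 0 0 0 0 0.2 0;0 0 0 0 0 0.2 0;0 0 0 0 0 0.1 0'
python3 -m crank '0 0 0 0 0 0.1 0;0 0 0 0 0 0.1 0'
```

```text
time_s: 18.27
eef_pos: [0.6795, -0.1378, 0.3662]
eef_rot: [2.379, 2.051, 0.0]
force: [-1.2, 0.1, -0.0]
finger_gap: -0.0002
gripper_force: 0.0
time_s: 18.52
eef_pos: [0.6796, -0.1379, 0.3617]
eef_rot: [2.379, 2.051, 0.001]
force: [-1.9, 1.4, 5.1]
finger_gap: -0.0003
gripper_force: 2.2
time_s: 18.68
eef_pos: [0.6796, -0.1379, 0.3597]
eef_rot: [2.379, 2.051, 0.001]
force: [-1.3, 0.8, 5.3]
finger_gap: -0.0001
gripper_force: 2.6
```

```bash
python3 -m crank '0 0 0 0 0 0.2 0;0 0 0 0 0 0.2 0;0 0 0 0 0 0.2 0'
python3 -m crank '0 0 0 0 0 0.1 0;0 0 0 0 0 0.1 0'
python3 -m crank '0 0 0 0 0 0.1 0;0 0 0 0 0 0 0'
```

```text
time_s: 18.93
eef_pos: [0.6796, -0.1379, 0.3541]
eef_rot: [2.379, 2.051, 0.001]
force: [-3.4, 1.4, 7.7]
finger_gap: -0.0002
gripper_force: 3.8
time_s: 19.1
eef_pos: [0.6796, -0.138, 0.3524]
eef_rot: [2.379, 2.051, 0.001]
force: [-2.6, 2.2, 8.6]
finger_gap: 0.0002
gripper_force: 4.1
time_s: 19.27
eef_pos: [0.6796, -0.1379, 0.3516]
eef_rot: [2.379, 2.051, 0.001]
force: [-3.5, 2.2, 8.4]
finger_gap: -0.0003
gripper_force: 4.3
```

```bash
python3 -m crank '0 0 0 0 0 0.1 0;0 0 0 0 0 0 0'
python3 -m crank '0 0 0 0 0 0.1 0;0 0 0 0 0 0 0'
```

```text
time_s: 19.43
eef_pos: [0.6796, -0.1379, 0.3514]
eef_rot: [2.379, 2.051, 0.001]
force: [-4.3, 1.3, 10.2]
finger_gap: 0.0001
gripper_force: 5.2
time_s: 19.6
eef_pos: [0.6797, -0.1379, 0.3515]
eef_rot: [2.379, 2.051, 0.001]
force: [-5.4, 2.9, 13.2]
finger_gap: 0.0001
gripper_force: 6.5
```

```bash
python3 -m crank '0 0 0 0 0 0 0;0 0 0 0 0 0 0;0 0 0 0 0 -0.3 0;0 0 0 0 0 -0.4 0;0 0 0 0 0 -0.4 0;0 0 0 0 0 -0.4 0;0 0 0 0 0 -1 0;0 0 0 0 0 -3 0;0 0 0 0 0 -3 0;0 0 0 3 -2 0 0;0 0 0 3 -2 0 0;0 0 0 3 -2 0 0'
python3 -m crank '0 0 0 3 -2 0 0;0 0 0 3 -2 0 0;0 0 0 3 0 0 0;0 0 0 3 0 0 0;0 0 0 0 0 0 0;0 0 0 0 0 0 0'
python3 - <<'E'
from h import *
c=env.read_camera("top"); cv2.imwrite("pics/t7.png",cv2.resize(c["color"][140:260,250:420],None,fx=4,fy=4))
n=np.array([.989,-.147]);u=np.array([.147,.989])
r,k=blob(c,(10,35,60),(40,110,255),(295,185,362,235),.022);q=ray(c,k,.022)[:,:2]*1000;print(r[1:],"n",(q@n).min(),(q@n).max(),"t",(q@u).min(),(q@u).max())
E
```

```text
time_s: 20.6
eef_pos: [0.6329, -0.0399, 0.4328]
eef_rot: [2.381, 2.049, 0.001]
force: [0.3, 0.7, 0.5]
finger_gap: -0.0001
gripper_force: 0.0
time_s: 21.1
eef_pos: [0.6114, 0.0857, 0.432]
eef_rot: [-2.377, -2.054, 0.002]
force: [-0.4, -0.7, -0.3]
finger_gap: 0.0
gripper_force: 0.0
((152.02088928222656, 104.14747619628906), 81.56133270263672) n 528.5451580863272 632.6774007617191 t -73.9969446660399 78.01208109046244
```

View pics/t7.png

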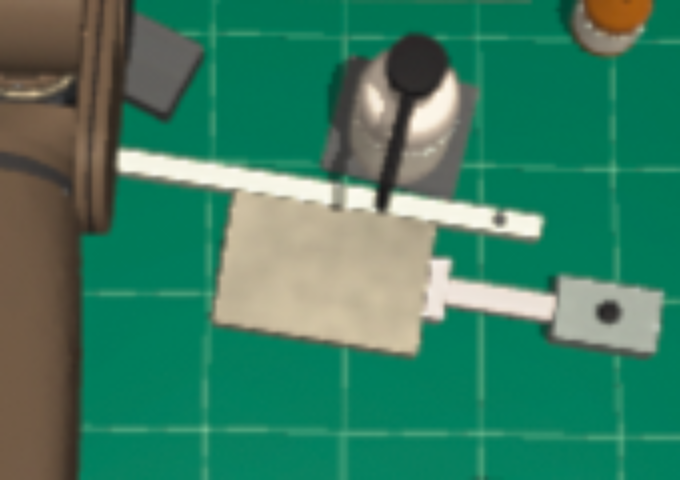

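The slab is still flush along the rail and against the foot at (428,285). The pump head is up at (417,65), and the arm is clear of everything.

```bash
python3 -c "
from workcell import env
print(env.job_done())"
```

```text
the job is handed in; nothing more can be done
None
```

The slab lies flush along the rail and pressed against the end stop's steel foot. The pump was pressed fully down once and came back up, and I handed the job in at about 21 s; no verdict was returned.

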